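# Snap a sample jar's raised cap home with the hand presser

### The job

One of the three sample jars in the rack has its cap standing proud. Take the metal hand presser from the black pad, press it upright and centred on that cap until the cap clicks fully home (do not push the cap with the gripper itself), then stand the presser upright on the black pad again, set down rather than dropped, and let go.

Things in the scene. Friction and masses are not known exactly. Their poses are not given: they have to be found in the camera images.
- presser_mid (a point): Centre (half-way up, on the axis) of the hand presser: loose aluminium tool, 0.14-0.28 kg, 85 mm tall, standing on the black pad. Flat foot 44 mm across, 12 mm high, then a straight round handle 28 mm across from 15 to 78 mm above the underside. Underside 42.5 mm below this point; z up its axis. Grasp here from above, any yaw. (The thin 55 mm steel rod tool on the bench is not it.)
- cap_top (a point): Centre of the top of the raised cap: white ribbed plastic, 46 mm across, 16 mm high, on an amber jar (48 mm across) fixed in an aluminium rack of three, 80 mm apart, in any of the places. z up. Its top starts 86 mm above the bench with 10 mm of neck showing; the other two caps are home, tops 76 mm above the bench. It goes straight down with the cap, 10 mm in all.
- cap (a joint): How far the raised cap is pressed down, in m: 0 at the start, 0.010 fully home. A tight fit: it takes a push of about 10 N all the way, stays wherever it is left, and comes against a hard stop when home (a sharp rise of force).
- pad_top (a point): Centre of the top face of the black rubber pad, fixed on the bench, 120 x 120 mm and 5 mm thick (top 5 mm above the bench). x and y point along its sides, z up.

How it is judged:
On the way:
1. the raised cap is fully home with the presser standing on it, upright and centred (value of joint cap above 0.0085 m and horizontal distance between presser_mid and cap_top below 0.012 m and angle between presser_mid's own z axis and vertical below 0.17 rad and distance between presser_mid and cap_top below 0.05 m), for 0.04 s.
At the end, for the whole second after the job is handed in: The cap is home (pressed at least 8.5 mm of its 10), and the presser stands upright (within 10 degrees) and still on the black pad, its axis within 50 mm of the pad's centre along either side, released (value of joint cap above 0.0085 m and angle between presser_mid's own z axis and vertical below 0.17 rad and x of presser_mid in the frame of pad_top between -0.05 and 0.05 m and y of presser_mid in the frame of pad_top between -0.05 and 0.05 m and z of presser_mid in the frame of pad_top between 0.035 and 0.05 m and linear speed of presser below 0.03 m/s); the robot touches nothing.
It fails at once if the gripper or arm pushes the raised cap itself (over 2 N) (contact force between any of the fingers, the arm and cap above 2 N).
It fails at once if the presser is dropped or thrown (moving over 0.7 m/s, a fall of about 25 mm, out of the fingers) (contact force between the fingers and presser below 0.1 N and linear speed of presser above 0.7 m/s).
It also fails if it takes over 42 s, if anything falls off the work surface, if the arm or the gripper's body presses on something with over 40 N, if the wrist force passes 120 N, or if a joint passes its speed limit or range.

### The arm

A 6-joint arm with a two-finger parallel gripper is mounted at the origin on the work surface. World frame = base frame: x ahead of the robot, y to its left, z up, the work surface at z = 0. Lengths are in m, angles in rad, forces in N, time in s.
With the tool pointing down it reaches from about 0.35 to 0.975 m from the base axis. Payload 4.9 kg.
Tool frame: the origin (TCP) lies midway between the tips of the shut fingers; the grasp point (between the pads) lies 19 mm behind it; z points along the fingers, x is the direction in which the jaws open and shut, and the axes are right-handed (so a half turn about z gives the same grasp; the last joint's range is limited). The gripper opens to 85 mm and grips with 20 to 120 N. Pads are 22 mm wide; open, the fingers measure 114 mm over their backs; the gripper's body (76 mm by 85 mm) begins 54 mm behind the grasp point. The pads swing forward as they close: fully open they stand 13 mm farther back than shut.
Start: joints at [1.065, 0.053, 1.613, -0, 1.476, -0.119], TCP at [0.236, 0.579, 0.231] pointing down, gripper open.
Joint ranges: [-3.01, 3.01], [-1.01, 2.22], [0.06, 2.58], [-1.02, 4.17], [0.09, 2.62], [-3.14, 3.14]. Speed limits (rad/s): [2.57, 2.57, 3.14, 3.14, 3.14, 3.14].

### API

Orientations are given as a rotation vector (axis times angle).
In Python, from station import ctrl, imaging gives the robot as it stands. The module is installed in compiled form; this text tells all that it offers.
- The arm moves only by the shell command python3 -m jog 'ROWS' [FORCE]. ROWS is a JSON object of lists of equal length, an entry for each row: "linear": the shift along the tool's x, y, z in mm, a list of three; "twist": the turn, a rotation vector about the tool's x, y, z in rad, a list of three; "fingers": the opening, from 0 (shut) to 1 (fully open). In form: {"linear": [[dx, dy, dz], ...], "twist": [[rx, ry, rz], ...], "fingers": [fingers, ...]}. A call has 1 to 12 rows; each row is the pose to reach, as a shift and turn from the pose measured when the call began, along the tool's axes at that moment; what a row does not reach only later rows make up. A row lasts 1/10 s, in which the tool goes at most 50 mm and 8.59 degrees, less where a joint would pass 70% of its speed; a pose out of reach is approached as far as the arm can. A call with a gripper value outside its range is refused whole. The fingers move at their own pace and stop on an object; FORCE is the grip in N (left out, the last holds). Time passes only in rows, so rows that repeat a pose let the fingers close. It gives the time, the measured TCP pose, the force and the opening at its end, in the units of the state.
- ctrl.get_obs(): the state, without advancing time (a new reading comes with each control period).
- imaging.get_image(name): name is "scene" or "top" or "wrist"; returns the picture (384x512x3 uint8, red, green, blue); there is no depth.
- imaging.get_calibration(name): a dict with "fovy" (degrees; the focal length in pixels is half the picture's height over the tangent of half this angle, whatever the lens; pixels are square), "cx", "cy" (the principal point, pixels), "eye" and "attitude" of the camera in the world; the wrist camera has in their place "tool_from_camera" (4x4, takes a point from camera to tool coordinates, whose origin is the TCP and whose axes are the tool frame's). Camera axes: x right, y up, looking along -z (the intrinsics and any distortion apply to the point x, -y, -z); pixel columns grow to the right and rows downward; lengths in m; the calibration is good to about 2 mm. A picture is of the moment at which its call begins: read the wrist's pose just before it. get_calibration takes no time and is no camera call.
- ctrl.finish_job(): hands the job in, once; it reports no verdict.
The state is a dict: "t": time; "q": joint angles; "dq": joint speeds; "effort": joint torques, N m; "tool_pos": TCP position; "tool_rot": TCP orientation; "contact_force": force on the tool from outside, world axes, zero at the start; "wrist_torque": the same for the moment, N m; "opening": finger opening in m.
Only numpy, scipy, OpenCV 4.12 (cv2) and the standard library are available. Lean on these libraries where they do the work, as an engineer would, in place of code of your own. Each camera call takes 0.05 s, during which the arm holds its last target. There are 200 camera calls.

## Working session

There is one attempt and no reset: what is moved stays moved. The work goes in short steps, Python scripts to look and compute and a shell command to move; the robot and the scene stay as the last step left them, time stands still between calls to the robot, and variables do not carry over. Pictures are saved under pics/ and viewed, on a budget of 10 in all, crops included, one or two more only if the job needs it, and the job is handed in when it is done.

```bash
mkdir -p pics; python3 - <<'E'
from station import ctrl, imaging
import cv2
for n in("scene","top"):
    im=imaging.get_image(n); cv2.imwrite(f"pics/{n}0.png",im[:,:,::-1]); print(n,imaging.get_calibration(n))
print(imaging.get_calibration("wrist")); print(ctrl.get_obs())
E
```

```text
scene {'fovy': 46.78608444879454, 'cx': 244.73203739291992, 'cy': 188.63559218298636, 'eye': array([ 0.98646806, -0.48335434,  0.82480933]), 'attitude': array([0.70144668, 0.31052342, 0.79174426])}
top {'fovy': 47.84746816336611, 'cx': 258.7616561270913, 'cy': 183.11905042335994, 'eye': array([ 0.34110194, -0.04493124,  1.0442262 ]), 'attitude': array([ 0.14800727, -0.11899615, -1.54174534])}
{'fovy': 59.053423052264456, 'cx': 258.09693742643765, 'cy': 196.5447957690059, 'tool_from_camera': array([[ 9.99999740e-01, -7.16955372e-04,  7.76655179e-05,
         1.08463431e-03],
       [-6.65799494e-04, -9.59254987e-01, -2.82541018e-01,
        -7.07896766e-02],
       [ 2.77070336e-04,  2.82540893e-01, -9.59255215e-01,
        -1.42852423e-01],
       [ 0.00000000e+00,  0.00000000e+00,  0.00000000e+00,
         1.00000000e+00]])}
{'t': 0.1, 'q': array([ 1.06499617e+00,  5.32847603e-02,  1.61416812e+00, -8.11433464e-07,
        1.47603368e+00, -1.18974003e-01]), 'dq': array([ 0.00019296,  0.00011457, -0.00487302, -0.00089633, -0.00117599,
        0.00158901]), 'effort': array([-1.73879348e-04, -3.94906855e+01, -3.71361673e+01, -8.92361231e-05,
        3.90304936e-03, -6.75008081e-06]), 'tool_pos': array([0.23548477, 0.57831669, 0.23018292]), 'tool_rot': array([ 2.60628477,  1.7525559 , -0.00264699]), 'contact_force': array([ 0.89583841, -0.0103164 , -0.59808522]), 'wrist_torque': array([ 0.02629449,  0.04508626, -0.01379479]), 'opening': 0.08539400842217743}
```

View pics/top0.png

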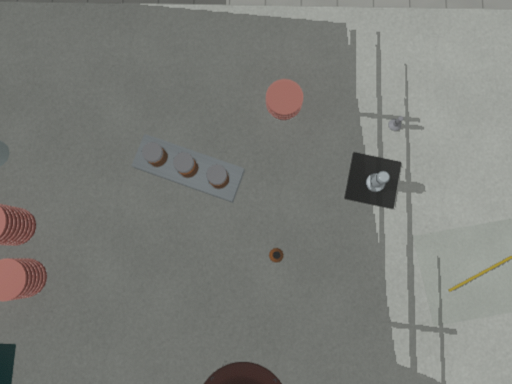

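View pics/scene0.png

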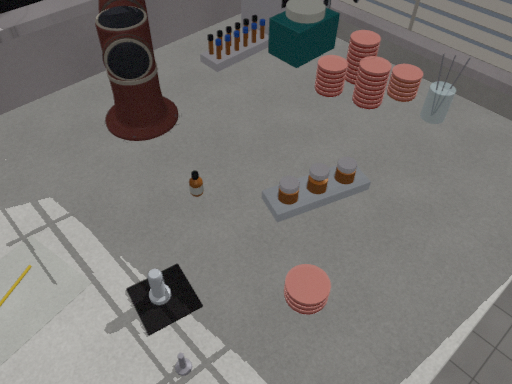

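The top view shows the pad at about (373,180) with the presser on it, and the rack caps at (156,153), (186,165) and (218,176). The scene view shows the caps at (290,184), (319,172) and (347,164). The thin rod at (183,365) is the decoy. Next I'll work out positions and zoom in on the rack.

```bash
cat > h.py <<'E'
import numpy as np, cv2
from scipy.spatial.transform import Rotation as R
from station import ctrl, imaging
def cam(n,obs=None):
    c=imaging.get_calibration(n); f=192/np.tan(np.radians(c["fovy"])/2)
    if n=="wrist":
        T=np.eye(4);T[:3,:3]=R.from_rotvec(obs["tool_rot"]).as_matrix();T[:3,3]=obs["tool_pos"]
        T=T@c["tool_from_camera"]; Rm,e=T[:3,:3],T[:3,3]
    else: Rm,e=R.from_rotvec(c["attitude"]).as_matrix(),c["eye"]
    return f,c["cx"],c["cy"],Rm,e
def ray(C,u,v):
    f,cx,cy,Rm,e=C
    return e,Rm@np.array([(u-cx)/f,-(v-cy)/f,-1.])
def plane(C,u,v,z):
    e,d=ray(C,u,v); return e+d*(z-e[2])/d[2]
def proj(C,p):
    f,cx,cy,Rm,e=C; q=Rm.T@(np.asarray(p)-e); return np.array([cx-f*q[0]/q[2],cy+f*q[1]/q[2]])
E
python3 - <<'E'
from h import *
t=cam("top");s=cam("scene")
im=cv2.imread("pics/top0.png")
m=(im.max(2)<60).astype(np.uint8); m[:, :330]=0; m[:140]=0;m[220:]=0
cs,_=cv2.findContours(m,0,2); c=max(cs,key=cv2.contourArea); r=cv2.minAreaRect(c); print(r)
print("pad",plane(t,*r[0],.005), [plane(t,*b,.005)[:2].round(3) for b in cv2.boxPoints(r)])
print("presser foot top",plane(t,375,183,.01),"top",plane(t,383,177,.09),"scene foot",plane(s,160,296,.01),"top",plane(s,156,271,.09))
for uv,us in(((156,153),(347,164)),((186,165),(319,172)),((218,176),(290,184))):
    for z in(.076,.086): print(z,plane(t,*uv,z)[:2].round(4),plane(s,*us,z)[:2].round(4))
sc=cv2.imread("pics/scene0.png"); 
a=cv2.resize(sc[140:220,250:380],None,fx=6,fy=6,interpolation=cv2.INTER_CUBIC)
cv2.imwrite("pics/c1.png",a)
E
```

```text
((372.78778076171875, 179.8643341064453), (48.742706298828125, 47.24580383300781), 10.784297943115234)
pad [ 0.53442327 -0.30003207  0.005     ] [array([ 0.487, -0.231]), array([ 0.603, -0.254]), array([ 0.582, -0.37 ]), array([ 0.468, -0.345])]
presser foot top [ 0.52591875 -0.30398198  0.01      ] top [ 0.52564406 -0.30198232  0.09      ] scene foot [ 0.53359545 -0.30565752  0.01      ] top [ 0.52861623 -0.2978556   0.09      ]
0.076 [0.5726 0.2142] [0.5814 0.22  ]
0.086 [0.5702 0.2115] [0.5868 0.2106]
0.076 [0.5459 0.1432] [0.5539 0.1492]
0.086 [0.5438 0.1413] [0.5596 0.1408]
0.076 [0.522  0.0687] [0.5345 0.0698]
0.086 [0.5201 0.0675] [0.5406 0.0624]
```

View pics/c1.png

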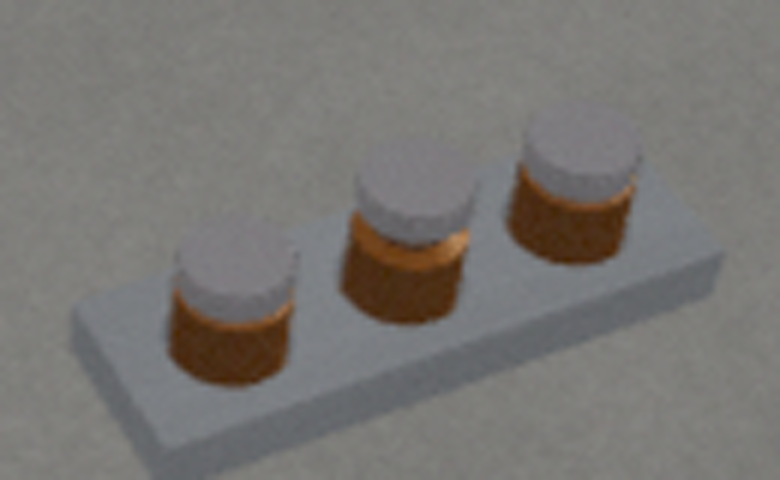

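The middle cap is the raised one: neck visible below it at crop (410,245), cap top at about (417,175), which is scene pixel (319.5,169). Moving above the presser, keeping the current height.

```bash
python3 -m jog '{"linear":[[-705,602,0],[-705,602,0],[-705,602,0],[-705,602,0],[-705,602,0],[-705,602,0],[-705,602,0],[-705,602,0],[-705,602,0],[-705,602,0],[-705,602,0],[-705,602,0]],"twist":[[0,0,0],[0,0,0],[0,0,0],[0,0,0],[0,0,0],[0,0,0],[0,0,0],[0,0,0],[0,0,0],[0,0,0],[0,0,0],[0,0,0]],"fingers":[1,1,1,1,1,1,1,1,1,1,1,1]}' 40
python3 - <<'E'
from h import *
o=ctrl.get_obs(); M=R.from_rotvec(o["tool_rot"]); print(o["q"],M.as_matrix().round(3),(M.inv().apply(np.array([.526,-.302,.22])-o["tool_pos"])*1000).round())
E
```

```text
t: 1.3
tool_pos: [0.4242, 0.0071, 0.2312]
tool_rot: [2.606, 1.752, -0.002]
contact_force: [1.4, -0.2, -0.5]
opening: 0.0855
[-1.57949888e-01 -4.61366586e-01  2.05427538e+00 -1.53832504e-03
  1.54882821e+00 -1.34161759e+00] [[ 0.377  0.926 -0.   ]
 [ 0.926 -0.377 -0.001]
 [-0.002  0.    -1.   ]] [-248.  211.   12.]
```

```bash
python3 -m jog '{"linear":[[-248,211,12],[-248,211,12],[-248,211,12],[-248,211,12],[-248,211,12],[-248,211,12],[-248,211,12],[-248,211,12],[-248,211,12],[-248,211,12]],"twist":[[0,0,0],[0,0,0],[0,0,0],[0,0,0],[0,0,0],[0,0,0],[0,0,0],[0,0,0],[0,0,0],[0,0,0]],"fingers":[1,1,1,1,1,1,1,1,1,1]}'
python3 - <<'E'
from h import *
o=ctrl.get_obs(); im=imaging.get_image("wrist"); cv2.imwrite("pics/w1.png",im[:,:,::-1])
C=cam("wrist",o); np.save("w1.npy",np.r_[o["tool_pos"],o["tool_rot"]])
for z in(.017,.09): print(proj(C,(.526,-.302,z)))
print(proj(C,(.5344,-.300,.005)),o["tool_pos"])
E
```

```text
t: 2.3
tool_pos: [0.5257, -0.301, 0.2193]
tool_rot: [2.606, 1.754, -0.002]
contact_force: [-0.6, -0.0, -0.6]
opening: 0.0855
[256.52854846 168.73014206]
[256.0227256  186.61256568]
[261.25877565 172.88550126] [ 0.52565969 -0.30099996  0.21925911]
```

View pics/w1.png

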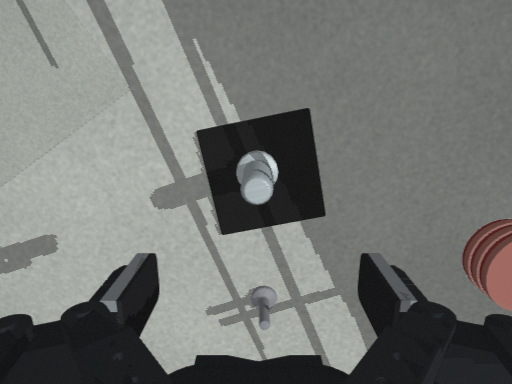

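The wrist view shows the presser top at (257,188), its foot at (257,169), and pad corners near (197,130), (310,109), (325,215) and (221,234).

```bash
python3 - <<'E'
from h import *
o=dict(zip(("tool_pos","tool_rot"),np.split(np.load("w1.npy"),2))); C=cam("wrist",o)
p=plane(C,257,188.5,.09);f=plane(C,257.5,170,.017);print(p,f)
pad=np.mean([plane(C,*c,.005) for c in((197,130),(310,109),(325,215),(221,234))],0);print("pad",pad)
M=R.from_rotvec(o["tool_rot"]);g=(p+f)/2;g[2]=.0285
print((M.inv().apply(g-o["tool_pos"])*1000).round(1))
E
```

```text
[ 0.52780593 -0.30185944  0.09      ] [ 0.52762033 -0.30157185  0.017     ]
pad [ 0.53676204 -0.2986814   0.005     ]
[  0.3   2.3 190.8]
```

```bash
python3 -m jog '{"linear":[[0,2,45],[0,2,90],[0,2,130],[0,2,160],[0,2,180],[0,2,190],[0,2,190],[0,2,190],[0,2,190],[0,2,190],[0,2,190],[0,2,190]],"twist":[[0,0,0],[0,0,0],[0,0,0],[0,0,0],[0,0,0],[0,0,0],[0,0,0],[0,0,0],[0,0,0],[0,0,0],[0,0,0],[0,0,0]],"fingers":[1,1,1,1,1,1,1,0,0,0,0,0]}' 50
python3 -m jog '{"linear":[[0,0,0],[0,0,0],[0,0,0]],"twist":[[0,0,0],[0,0,0],[0,0,0]],"fingers":[0,0,0]}'
```

```text
t: 3.55
tool_pos: [0.5282, -0.3024, 0.0308]
tool_rot: [2.604, 1.753, -0.001]
contact_force: [-0.1, 0.6, 4.3]
opening: 0.0267
t: 3.85
tool_pos: [0.5282, -0.3025, 0.0308]
tool_rot: [2.604, 1.753, -0.001]
contact_force: [-0.3, -0.3, 2.3]
opening: 0.0266
```

```bash
python3 -m jog '{"linear":[[0,0,-15],[0,0,-50],[0,0,-100],[30,-11,-130],[80,-29,-150],[130,-47,-150],[180,-65,-150],[230,-83,-150],[275,-99,-150],[320,-115,-150],[365,-131,-150],[405,-145,-150]],"twist":[[0,0,0],[0,0,0],[0,0,0],[0,0,0],[0,0,0],[0,0,0],[0,0,0],[0,0,0],[0,0,0],[0,0,0],[0,0,0],[0,0,0]],"fingers":[0,0,0,0,0,0,0,0,0,0,0,0]}'
python3 -m jog '{"linear":[[13,-5,0],[13,-5,0],[13,-5,0],[13,-5,0]],"twist":[[0,0,0],[0,0,0],[0,0,0],[0,0,0]],"fingers":[0,0,0,0]}'
python3 - <<'E'
from h import *
o=ctrl.get_obs(); im=imaging.get_image("wrist"); cv2.imwrite("pics/w2.png",im[:,:,::-1])
C=cam("wrist",o); np.save("w2.npy",np.r_[o["tool_pos"],o["tool_rot"]])
print(proj(C,(.547,.141,.086)),o["tool_pos"],o["contact_force"],o["opening"])
E
```

```text
t: 5.05
tool_pos: [0.5456, 0.1283, 0.1807]
tool_rot: [2.604, 1.753, 0.0]
contact_force: [0.3, 0.6, -2.2]
opening: 0.027
t: 5.45
tool_pos: [0.5459, 0.1408, 0.1807]
tool_rot: [2.605, 1.75, -0.001]
contact_force: [-0.4, 0.8, -0.9]
opening: 0.027
[257.71716137 198.58480727] [0.54589013 0.14080864 0.1806551 ] [-0.35584195  0.76078847 -0.9015935 ] 0.0270217096358542
```

View pics/w2.png

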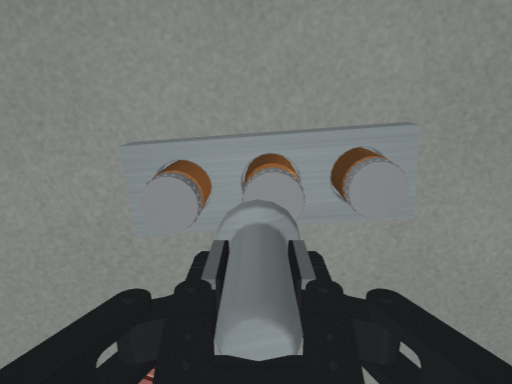

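The wrist view shows the presser held upright at u≈258. The end caps are at (170,202) and (378,188), and the middle cap is partly hidden at u≈274, so I need a correction of about 10 mm in x.

```bash
python3 - <<'E'
from h import *
im=cv2.imread("pics/w2.png").astype(int)
o=dict(zip(("tool_pos","tool_rot"),np.split(np.load("w2.npy"),2))); C=cam("wrist",o)
a=plane(C,170,202,.076);b=plane(C,378,188,.076);c=(a+b)/2
print(a,b,np.linalg.norm(a-b),c,"mid raised px",proj(C,(c[0],c[1],.086)),[plane(C,274,v,.086) for v in (195,200)])
M=R.from_rotvec(o["tool_rot"]); print((M.inv().apply(c-o["tool_pos"])*1000).round(1), M.as_matrix()[:,2])
for l in (0.0188,0.05): print(proj(C,o["tool_pos"]-M.as_matrix()[:,2]*l))
E
```

```text
[0.52704248 0.076605   0.076     ] [0.57626977 0.22708247 0.076     ] 0.15832495951821515 [0.55165613 0.15184373 0.076     ] mid raised px [273.84066171 198.88351864] [array([0.54894322, 0.15303231, 0.086     ]), array([0.55249609, 0.15163971, 0.086     ])]
[ 12.6   0.9 104.6] [ 0.00151218 -0.00282621 -0.99999486]
[255.41731712 276.67444034]
[254.65542601 326.06065255]
```

```bash
python3 -m jog '{"linear":[[6,0.5,20],[12,1,45],[12,1,58],[12,1,58],[12,1,58]],"twist":[[0,0,0],[0,0,0],[0,0,0],[0,0,0],[0,0,0]],"fingers":[0,0,0,0,0]}'
python3 - <<'E'
from h import *
o=ctrl.get_obs(); im=imaging.get_image("wrist")[:,:,::-1]; sc=imaging.get_image("scene")[:,:,::-1]
C=cam("wrist",o);np.save("w3.npy",np.r_[o["tool_pos"],o["tool_rot"]])
S=cam("scene"); print(proj(S,(.5517,.152,.086)),proj(S,np.r_[o["tool_pos"][:2],.1]))
z=cv2.resize(sc[100:220,250:380],(416,384),interpolation=cv2.INTER_CUBIC)
cv2.imwrite("pics/w3.png",np.hstack([im[:,100:484],z]))
E
```

```text
t: 6.0
tool_pos: [0.5517, 0.1506, 0.123]
tool_rot: [2.606, 1.748, -0.001]
contact_force: [0.4, 0.9, -0.9]
opening: 0.0271
[319.59618752 167.98445769] [319.91715434 164.01229157]
```

View pics/w3.png

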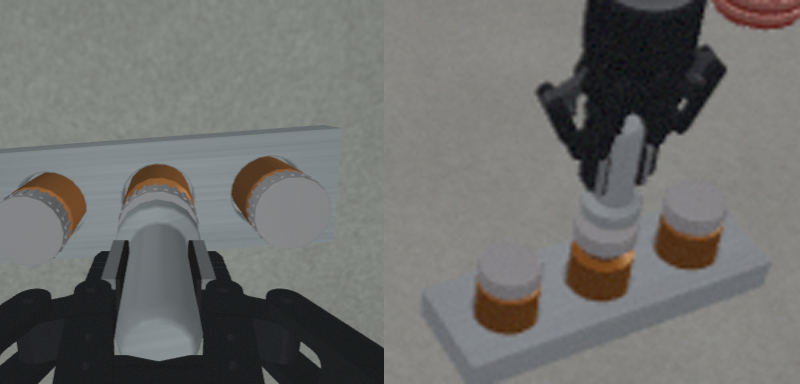

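The presser foot is centred over the middle cap in both views: the wrist half has it at x≈160 against the cap at 158, the scene half at 610 against 606. The handle seems to lean in the scene view, so I'll check that against perspective.

```bash
python3 - <<'E'
from h import *
S=cam("scene")
o=np.load("w3.npy"); C=cam("wrist",dict(tool_pos=o[:3],tool_rot=o[3:]))
for z in(.097,.109,.182):
    p=proj(S,(o[0],o[1],z)); print(z,(p-[250,100])*3.2, proj(C,(o[0],o[1],z))-[100,0])
E
```

```text
0.097 [223.22906794 207.78036361] [156.17119077 234.09171755]
0.109 [225.26531112 195.94100765] [155.98480893 243.42850522]
0.182 [238.44155948 119.33017064] [153.93118194 346.30483593]
```

```bash
python3 - <<'E'
from h import *
sc=imaging.get_image("scene")[:,:,::-1]
o=np.load("w3.npy"); S=cam("scene")
z=cv2.resize(sc[125:185,295:355],(600,600),interpolation=cv2.INTER_CUBIC)
g=lambda p:tuple(int(v) for v in (proj(S,p)-[295,125])*10)
for zz,r in((.097,.022),(.109,.022),(.175,.014),(.112,.014)):
    pts=np.array([g((o[0]+r*np.cos(a),o[1]+r*np.sin(a),zz)) for a in np.linspace(0,6.28,40)])
    cv2.polylines(z,[pts],True,(0,0,255),1)
cv2.imwrite("pics/z4.png",z)
E
```

```text
(no output)
```

View pics/z4.png

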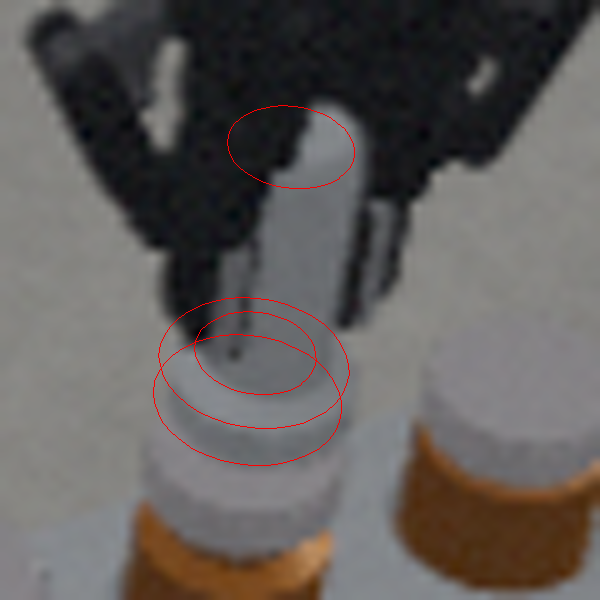

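Handle and foot sit about 1 px right of the predicted outline, and tilt is only 2–3°. Pressing slowly with a firmer grip.

```bash
python3 -m jog '{"linear":[[0,0,5],[0,0,9],[0,0,11],[0,0,13],[0,0,15],[0,0,17]],"twist":[[0,0,0],[0,0,0],[0,0,0],[0,0,0],[0,0,0],[0,0,0]],"fingers":[0,0,0,0,0,0]}' 80
python3 -m jog '{"linear":[[0,0,1.5],[0,0,3],[0,0,3]],"twist":[[0,0,0],[0,0,0],[0,0,0]],"fingers":[0,0,0]}'
```

```text
t: 6.75
tool_pos: [0.5531, 0.1512, 0.1092]
tool_rot: [2.604, 1.749, 0.004]
contact_force: [-3.1, -0.5, 7.5]
opening: 0.0263
t: 7.05
tool_pos: [0.5537, 0.1513, 0.1077]
tool_rot: [2.604, 1.748, 0.006]
contact_force: [-2.7, -0.8, 5.9]
opening: 0.0262
```

```bash
python3 -m jog '{"linear":[[0,0,2],[0,0,4],[0,0,5],[0,0,6],[0,0,6]],"twist":[[0,0,0],[0,0,0],[0,0,0],[0,0,0],[0,0,0]],"fingers":[0,0,0,0,0]}'
python3 -m jog '{"linear":[[-0.5,0,2],[-0.5,-1,3.5],[-0.5,-1,3.5]],"twist":[[0,0,0],[0,0,0],[0,0,0]],"fingers":[0,0,0]}'
```

```text
t: 7.55
tool_pos: [0.5544, 0.1515, 0.1033]
tool_rot: [2.603, 1.748, 0.007]
contact_force: [-3.4, -1.1, 6.8]
opening: 0.0261
t: 7.85
tool_pos: [0.5543, 0.1515, 0.1018]
tool_rot: [2.602, 1.748, 0.01]
contact_force: [-1.5, -0.7, 6.9]
opening: 0.0264
```

```bash
python3 -m jog '{"linear":[[0,-1,2],[0,-1,3.5],[0,-1,3.5]],"twist":[[0,0,0],[0,0,0],[0,0,0]],"fingers":[0,0,0]}'
python3 -m jog '{"linear":[[0,-1,2],[0,-1,4],[0,-1,4]],"twist":[[0,0,0],[0,0,0],[0,0,0]],"fingers":[0,0,0]}'
python3 - <<'E'
from h import *
sc=imaging.get_image("scene")[:,:,::-1]; im=imaging.get_image("wrist")[:,:,::-1]
z=cv2.resize(sc[125:189,288:352],(384,384),interpolation=cv2.INTER_CUBIC)
cv2.imwrite("pics/z5.png",np.hstack([im[:,100:484],z]))
E
```

```text
t: 8.15
tool_pos: [0.5546, 0.1517, 0.1017]
tool_rot: [2.601, 1.747, 0.012]
contact_force: [-5.2, -1.1, 14.2]
opening: 0.0262
t: 8.45
tool_pos: [0.5552, 0.152, 0.1017]
tool_rot: [2.599, 1.746, 0.014]
contact_force: [-6.1, -1.6, 16.1]
opening: 0.0263
```

View pics/z5.png

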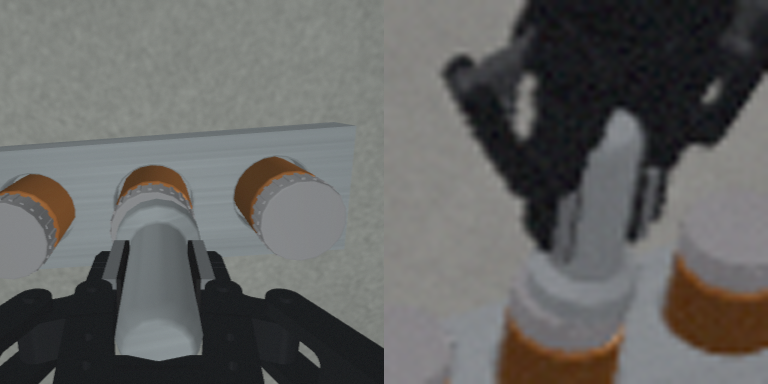

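The cap sits flush on the jar like its neighbours with the foot flat on it. z stopped at 0.1017 (predicted 0.1018) while the force doubled, which fits the hard stop. Lifting.

```bash
python3 -m jog '{"linear":[[0,0,-10],[0,0,-30],[0,0,-60],[0,0,-80],[0,0,-80],[0,0,-80]],"twist":[[0,0,0],[0,0,0],[0,0,0],[0,0,0],[0,0,0],[0,0,0]],"fingers":[0,0,0,0,0,0]}'
python3 - <<'E'
from h import *
o=ctrl.get_obs(); M=R.from_rotvec(o["tool_rot"]); print(M.as_matrix().round(4),(M.inv().apply(np.array([.535,-.300,.18])-o["tool_pos"])*1000).round(1),o["tool_pos"])
print((M.inv()*R.from_rotvec([2.6057,1.7530,0])).as_rotvec())
E
```

```text
t: 9.15
tool_pos: [0.554, 0.1522, 0.1813]
tool_rot: [2.599, 1.746, 0.015]
contact_force: [-0.4, -0.1, -2.3]
opening: 0.0262
[[ 0.3778  0.9258  0.0136]
 [ 0.9259 -0.3778 -0.0033]
 [ 0.002   0.0138 -0.9999]] [-425.9  153.2    2.6] [0.55400291 0.15224405 0.18132418]
[ 0.01289864 -0.00265615 -0.00104657]
```

```bash
python3 -m jog '{"linear":[[-30,11,0],[-75,27,0.5],[-120,43,1],[-165,59,1],[-210,76,1],[-255,92,2],[-300,108,2],[-340,122,2],[-380,137,2],[-410,148,2],[-426,153,2],[-426,153,2]],"twist":[[0,0,0],[0,0,0],[0,0,0],[0,0,0],[0,0,0],[0,0,0],[0,0,0],[0,0,0],[0,0,0],[0,0,0],[0,0,0],[0,0,0]],"fingers":[0,0,0,0,0,0,0,0,0,0,0,0]}'
python3 - <<'E'
from h import *
o=ctrl.get_obs(); C=cam("wrist",o); sc=imaging.get_image("scene")[:,:,::-1]; im=imaging.get_image("wrist")[:,:,::-1].copy()
S=cam("scene"); z=sc[160:352,80:272].copy(); 
z=cv2.resize(z,(384,384),interpolation=cv2.INTER_CUBIC)
for zz,r in((.157,.022),(.235,.014)):
    pts=np.array([(proj(S,(o["tool_pos"][0]+r*np.cos(a),o["tool_pos"][1]+r*np.sin(a),zz))-[80,160])*2 for a in np.linspace(0,6.28,40)]).astype(int)
    cv2.polylines(z,[pts],True,(0,0,255),1)
print(o["tool_pos"],proj(C,(.535,-.3,.005))-[100,0])
cv2.imwrite("pics/z6.png",np.hstack([im[:,100:484],z]))
E
```

```text
t: 10.35
tool_pos: [0.5336, -0.3011, 0.1784]
tool_rot: [2.604, 1.745, 0.013]
contact_force: [0.7, 0.0, -1.5]
opening: 0.026
[ 0.5336444  -0.30113012  0.17841365] [158.12564781 172.99944142]
```

View pics/z6.png

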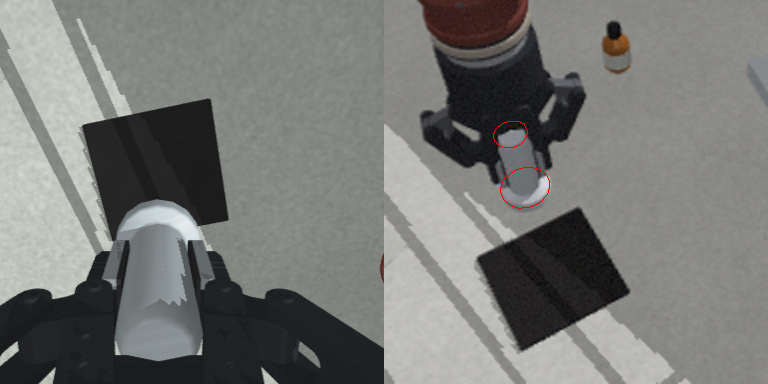

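The presser is held upright, matching the predicted outline, and lined up over the pad. Lowering, slow at the end.

```bash
python3 -m jog '{"linear":[[0,0,40],[0,0,80],[0,0,110],[0,0,130],[0,0,138],[0,0,141],[0,0,142],[0,0,142]],"twist":[[0,0,0],[0,0,0],[0,0,0],[0,0,0],[0,0,0],[0,0,0],[0,0,0],[0,0,0]],"fingers":[0,0,0,0,0,0,0,0]}'
python3 -m jog '{"linear":[[0,0,1],[0,0,2],[0,0,2]],"twist":[[0,0,0],[0,0,0],[0,0,0]],"fingers":[0,0,0]}'
python3 -m jog '{"linear":[[0,0,1],[0,0,2],[0,0,2]],"twist":[[0,0,0],[0,0,0],[0,0,0]],"fingers":[0,0,0]}'
```

```text
t: 11.25
tool_pos: [0.537, -0.2994, 0.0386]
tool_rot: [2.599, 1.747, 0.016]
contact_force: [-0.2, 0.1, -0.8]
opening: 0.0261
t: 11.55
tool_pos: [0.5372, -0.2996, 0.0372]
tool_rot: [2.598, 1.747, 0.016]
contact_force: [-0.1, 0.1, -1.9]
opening: 0.026
t: 11.85
tool_pos: [0.5371, -0.2996, 0.0349]
tool_rot: [2.599, 1.747, 0.016]
contact_force: [-0.2, -0.4, -0.9]
opening: 0.0264
```

```bash
python3 -m jog '{"linear":[[0,0,1],[0,0,2],[0,0,3],[0,0,3]],"twist":[[0,0,0],[0,0,0],[0,0,0],[0,0,0]],"fingers":[0,0,0,0]}'
python3 -m jog '{"linear":[[0,0,1],[0,0,2],[0,0,2]],"twist":[[0,0,0],[0,0,0],[0,0,0]],"fingers":[0,0,0]}'
```

```text
t: 12.25
tool_pos: [0.537, -0.2994, 0.0316]
tool_rot: [2.599, 1.747, 0.016]
contact_force: [0.2, -0.8, -1.2]
opening: 0.0261
t: 12.55
tool_pos: [0.5374, -0.2997, 0.0309]
tool_rot: [2.599, 1.747, 0.016]
contact_force: [-2.2, 1.6, 5.5]
opening: 0.0263
```

Contact at z=0.0309, the same height as the original grasp. Releasing.

```bash
python3 -m jog '{"linear":[[0,0,0],[0,0,0],[0,0,0],[0,0,0],[0,0,0],[0,0,0],[0,0,0]],"twist":[[0,0,0],[0,0,0],[0,0,0],[0,0,0],[0,0,0],[0,0,0],[0,0,0]],"fingers":[0.5,0.8,1,1,1,1,1]}'
python3 -m jog '{"linear":[[0,0,-10],[0,0,-35],[0,0,-75],[0,0,-120],[0,0,-160],[0,0,-180],[0,0,-180],[0,0,-180]],"twist":[[0,0,0],[0,0,0],[0,0,0],[0,0,0],[0,0,0],[0,0,0],[0,0,0],[0,0,0]],"fingers":[1,1,1,1,1,1,1,1]}'
python3 - <<'E'
from h import *
o=ctrl.get_obs(); sc=imaging.get_image("scene")[:,:,::-1]; im=imaging.get_image("wrist")[:,:,::-1]
z=cv2.resize(sc[140:220,250:380],(416,256),interpolation=cv2.INTER_CUBIC)
z2=cv2.resize(sc[256:336,100:230],(416,256),interpolation=cv2.INTER_CUBIC)
C=cam("wrist",o)
print(proj(C,(.537,-.2995,.017)),proj(C,(.537,-.2995,.09)))
cv2.imwrite("pics/z7.png",np.hstack([im[:,64:448],np.vstack([z,z2])[:384]]))
E
```

```text
t: 13.25
tool_pos: [0.5373, -0.2997, 0.0308]
tool_rot: [2.599, 1.747, 0.016]
contact_force: [-0.1, 0.1, -0.6]
opening: 0.0853
t: 14.05
tool_pos: [0.5349, -0.2992, 0.2113]
tool_rot: [2.598, 1.747, 0.016]
contact_force: [0.5, -0.5, -0.4]
opening: 0.0853
[257.0815329  168.82331203] [257.03560106 188.59615068]
```

View pics/z7.png

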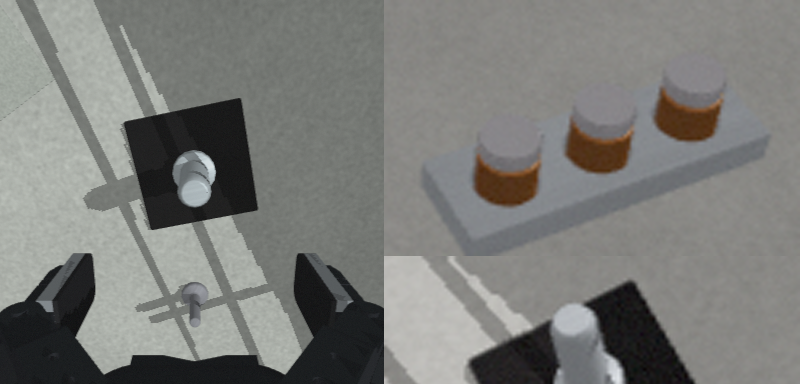

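The middle cap is level with its neighbours. The presser stands upright near the pad's centre (foot at (194,170), pad centre about (191,164)), and the gripper is clear of it. Handing in.

```bash
python3 -c "
from station import ctrl; print(ctrl.finish_job())"
```

```text
the job is handed in; nothing more can be done
None
```

I pressed the raised middle cap home with the presser, stood the presser back on the black pad, let go and handed the job in. The hand-in reports no verdict.

**Pressing:** The downward travel stopped at TCP z = 0.1017 m, against 0.1018 m predicted for a fully home cap. The force there rose from about 7 N to 16 N, and the final picture shows all three caps at the same level.

**Placing:** The presser met the pad at 0.0309 m, the same height as the original grasp. After release the pictures show it upright, a few millimetres from the pad's centre. The gripper was open and about 18 cm higher. The robot clock read about 14 s of the 42 s allowed.

**Checks that disagreed:**
- My first overhead estimate of the cap was about 10 mm off in y. The close wrist view corrected it, and the scene camera agreed with the correction.
- While pressing, the tool drifted about 3 mm sideways and tilted about 1°, both inside the limits. I left that tilt in, because the presser had been flat on the cap in that pose.

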